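# Take the cartridge stack apart into its trays

### The arm

A 6-joint arm with a two-finger parallel gripper is mounted at the origin on the work surface. World frame = base frame: x ahead of the robot, y to its left, z up, the work surface at z = 0. Lengths are in mm, angles in rad, forces in N, time in s.
With the tool pointing down it reaches from about 275 to 750 mm from the base axis. Payload 10.2 kg.
Tool frame: the origin (TCP) lies between the finger pads; the fingertips stand 14 mm ahead of it and the grasp point (between the pads) lies 5 mm behind it (tip_reach is the distance from the TCP to the fingertips, in mm); z points along the fingers, y is the line along which they close (so a half turn about z gives the same grasp; the last joint's range is limited). The gripper opens to 85 mm and grips with 20 to 120 N. Pads are 22 mm wide; open, the fingers measure 114 mm over their backs; the gripper's body (76 mm by 85 mm) begins 54 mm behind the grasp point. The pads swing forward as they close: fully open they stand 13 mm farther back than shut.
Start: joints at [1.041, 0.313, 1.498, -0, 1.331, -0.223], TCP at [158.568, 500.487, 245.294] pointing down, gripper open.
Joint ranges: [-2.94, 2.94], [-0.97, 2.17], [0.19, 2.56], [-1.23, 4.37], [0.02, 3.11], [-2.88, 2.88]. Speed limits (rad/s): [2.39, 2.39, 3.01, 3.14, 3.14, 3.14].

### API

Orientations are given as a unit quaternion [w, x, y, z].
In Python, from rig import * gives the robot as it stands.
- The arm moves only by the tool arm_command, never from a script. Its argument "steps" is a list that holds one entry, the list of rows, each a list of 7 numbers: the opening, from 0 (shut) to 1 (fully open), then the shift along the tool's x, y, z each as a share of 0.05 m, from -1 to 1, then the turn, a rotation vector about the tool's x, y, z each as a share of 0.15 rad, from -1 to 1. A call has 1 to 8 rows; each row shifts and turns the commanded pose from where the row before left it, along the tool's axes as they then stand; what a row does not reach is not made up. A row lasts 1/8 s, in which the tool goes at most 62.5 mm and 10.7 degrees, less where a joint would pass 70% of its speed; a pose out of reach is approached as far as the arm can. A call with a number of a shift or a turn outside -1 to 1 is refused whole. A call with a gripper value outside its range is refused whole. The fingers move at their own pace and stop on an object; "squeeze" is the grip in N (left out, the last holds). Time passes only in rows, so rows that do not move let the fingers close. It gives the time, the measured TCP pose, the force, the opening and the grip force at its end, in the units of the state.
- sense(): the state, without advancing time (a new reading comes with each control period).
- capture(name): name is "scene" or "top"; returns the picture (384x512x3 uint8, red, green, blue); there is no depth.
- get_calibration(name): a dict with "intrinsics" (3x3 intrinsics, pixels), "D" ([k1, k2, p1, p2, k3] as OpenCV has them; the pictures are not rectified), "rvec" (rotation vector, rad) and "tvec" (3), from world to camera coordinates, as OpenCV has them. Camera axes: x right, y down, z forward; pixel columns grow to the right and rows downward; lengths in mm; the calibration is good to about 2 mm. A picture is of the moment at which its call begins. get_calibration takes no time and is no camera call.
- finish_job(): hands the job in; it is judged then, once.
The state is a dict: "time_s": time; "joints": joint angles; "dq": joint speeds; "tau": joint torques, N m; "eef_pos": TCP position; "ee_rot": TCP orientation; "force": force on the tool from outside, world axes, zero at the start; "wrist_torque": the same for the moment, N m; "grip_width": opening from 0.0 (shut) to 1.0 (fully open); "grip_force": force on a finger pad.
Only numpy, scipy, OpenCV 4.12 (cv2) and the standard library are available. Lean on these libraries where they do the work, as an engineer would, in place of code of your own. Each camera call takes 0.05 s, during which the arm holds its last target. There are 200 camera calls.

### The job

Take the stack apart from the top down: first stand the white mushroom upright in the middle of the round cork coaster, setting it down without dropping it, then put the small, the medium and the large grey cartridge, in that order, each into the bamboo tray of its own size, lying flat on the tray's floor, label up, lined up lengthwise with the tray. Do not knock the mushroom over, and leave the glass jar and the black controller grip where they are.

Things in the scene. Friction and masses are not known exactly. Their poses are not given: they have to be found in the camera images.
- mushroom: small white glazed ceramic mushroom figurine, loose, 46 mm high, about 70 g: foot 26 mm across, stem 20 mm across up to 22 mm, then a cap 36 mm across whose straight rim runs from 22 to 33 mm above the foot, domed above. Starts upright on top of the small cartridge. Origin: centre of its underside; z up
- cart_small: the small cartridge: loose flat plain grey plastic box with a blank label and thumb ridges on top, 60 (its x) by 40 (its y) by 14 mm high (z up), about 50 g; starts on the medium cartridge, under the mushroom, a little off-centre and turned. Origin: centre of its underside
- cart_medium: the medium cartridge: loose flat plain grey plastic box with a blank label and thumb ridges on top, 84 (its x) by 54 (its y) by 16 mm high (z up), about 90 g; starts on the large cartridge, under the small one, a little off-centre and turned. Origin: centre of its underside
- cart_large: the large cartridge: loose flat plain grey plastic box with a blank label and thumb ridges on top, 110 (its x) by 64 (its y) by 18 mm high (z up), about 130 g; starts flat on the shelf at the bottom of the stack. Origin: centre of its underside
- coaster: fixed round flat cork coaster, 72 mm across, 8 mm thick, on the shelf. Origin: centre of its underside; z up
- tray_small: fixed open small bamboo tray with a dark rim and a pale floor: inside 78 (along its x) by 58 (along its y) mm, walls 5 mm thick all round, rim 10 mm above the shelf, inner floor 4 mm above the shelf. The small cartridge fits it with about 9 mm to spare on each side. Origin: centre of its underside, on the shelf; z up
- tray_medium: fixed open medium bamboo tray with a dark rim and a pale floor: inside 102 (along its x) by 72 (along its y) mm, walls 5 mm thick all round, rim 10 mm above the shelf, inner floor 4 mm above the shelf. The medium cartridge fits it with about 9 mm to spare on each side. Origin: centre of its underside, on the shelf; z up
- tray_large: fixed open large bamboo tray with a dark rim and a pale floor: inside 128 (along its x) by 82 (along its y) mm, walls 5 mm thick all round, rim 10 mm above the shelf, inner floor 4 mm above the shelf. The large cartridge fits it with about 9 mm to spare on each side. Origin: centre of its underside, on the shelf; z up
- jar: bystander, loose: round glass jar with a dark screw-top lid, 70 mm across, 72 mm high. Origin: centre of its underside. Leave alone
- grip: bystander, loose: black hard-silicone controller grip with two horns, about 110 by 140 mm, 40 mm high. Origin: under its middle, on the shelf. Leave alone
There are look-alikes about, which are no part of the job. What is shaped like the cart_small but yellow is not meant. Leave any turquoise look-alike of the tray_small alone.

How it is judged:
By the outcome, as a careful person would: the job done as asked, in the order asked, and still so for the second after the job is handed in, with the robot touching nothing.
It also fails if it takes over 128 s, if anything falls off the work surface, if the arm or the gripper's body presses on something with over 40 N, if the wrist force passes 120 N, or if a joint passes its speed limit or range.

## Working session

There is one attempt and no reset: what is moved stays moved. The work goes in short steps, Python scripts to look and compute and a tool call to move; the robot and the scene stay as the last step left them, time stands still between calls to the robot, and variables do not carry over. Pictures are saved under pics/ and viewed, at most 18 in all, crops included, and the job is handed in when it is done.

Besides the shell and the picture viewer there is one more tool, called after "Call:" as a command line: name --argument value ..., lists and objects as JSON in quotes. arm_command: Moves the arm, as the interface text tells. Its arguments: {"type":"object","properties":{"steps":{"type":"array"},"squeeze":{"type":"number"}},"required":["steps"]}

```bash
mkdir -p pics; python3 - <<'E'
from rig import *
import cv2, numpy as np
for n in("scene","top"):
    im=capture(n); cv2.imwrite(f"pics/{n}0.png",cv2.cvtColor(im,cv2.COLOR_RGB2BGR))
    c=get_calibration(n); print(n,c)
    R=cv2.Rodrigues(np.array(c["rvec"],float))[0]; print(-R.T@np.array(c["tvec"],float).ravel())
print(sense())
E
```

```text
scene {'intrinsics': array([[405.28758226,   0.        , 254.39660192],
       [  0.        , 405.28758226, 191.83062153],
       [  0.        ,   0.        ,   1.        ]]), 'D': array([-0.00370097,  0.        ,  0.        ,  0.        ,  0.        ]), 'rvec': array([ 2.1603743 ,  1.11866506, -0.46819253]), 'tvec': array([-335.14721494, -274.02700595, 1426.9780189 ])}
[1170.03298083 -390.32830862  838.06166679]
top {'intrinsics': array([[350.89795313,   0.        , 253.54830506],
       [  0.        , 350.89795313, 190.94267512],
       [  0.        ,   0.        ,   1.        ]]), 'D': array([-0.09715369,  0.        ,  0.        ,  0.        ,  0.        ]), 'rvec': array([ 2.1612888 , -2.21652759,  0.0624691 ]), 'tvec': array([ 50.67937492, 528.04388452, 970.0111114 ])}
[ 469.55215402   34.75315841 1000.31659583]
{'time_s': 0.1, 'joints': array([ 1.04058449e+00,  3.13391493e-01,  1.49834969e+00, -2.18040905e-05,
        1.33102980e+00, -2.23410934e-01]), 'dq': array([ 0.00023324, -0.00099593, -0.00309716, -0.00126121, -0.00252272,
        0.00073406]), 'tau': array([ 3.90181391e-03, -4.12902439e+01, -2.60142589e+01, -1.23791856e-04,
        3.04055437e-03, -1.45155354e-05]), 'eef_pos': array([158.46448346, 500.28502481, 244.7979102 ]), 'ee_rot': array([-2.06940426e-04,  1.52796938e-01,  9.88257430e-01, -5.51723270e-04]), 'force': array([-0.83063397, -0.10047798, -0.11704293]), 'wrist_torque': array([ 0.00517168,  0.00554069, -0.00670944]), 'grip_force': 0.0, 'grip_width': 0.999155520749268}
```

View pics/scene0.png

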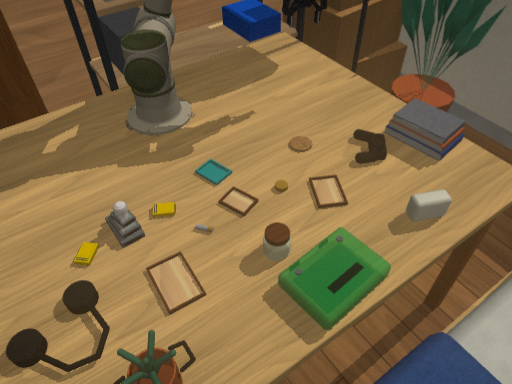

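View pics/top0.png

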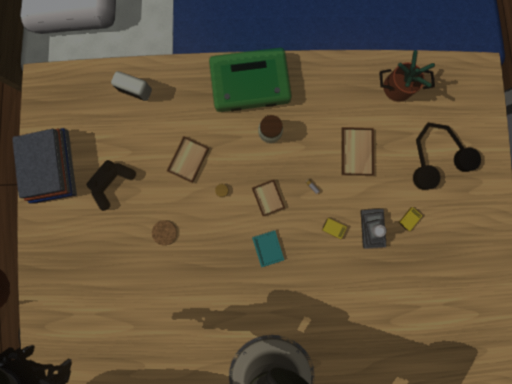

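Top view: stack with white mushroom at (379,231); coaster (165,233); trays: small (268,197), medium (188,159), large (358,151); jar (270,128); grip (110,180). Look-alikes: yellow cartridges (335,229) and (412,219), turquoise tray (269,248), small yellow disc (223,190), and a grey bar (314,186). In the scene view the stack is at (124,222) and its mushroom at (121,208). My choice is the grey stack; a close crop will check it.

```bash
python3 - <<'E'
import cv2, numpy as np
t=cv2.imread("pics/top0.png");s=cv2.imread("pics/scene0.png")
a=cv2.resize(t[200:256,350:400],None,fx=8,fy=8,interpolation=cv2.INTER_CUBIC)
b=cv2.resize(s[196:252,100:150],None,fx=8,fy=8,interpolation=cv2.INTER_CUBIC)
cv2.imwrite("pics/stack.png",np.hstack([a,b])[:, :800])
a=cv2.resize(t[120:254,140:300],None,fx=4,fy=4,interpolation=cv2.INTER_CUBIC)
cv2.imwrite("pics/places.png",a)
E
cat > h.py <<'E'
from rig import *
import cv2, numpy as np
from scipy.spatial.transform import Rotation as Rn
def cal(n):
    c=get_calibration(n); R=cv2.Rodrigues(np.array(c["rvec"],float))[0]; t=np.array(c["tvec"],float).ravel()
    return c,R,t
def ray(n,px):
    c,R,t=cal(n); u=cv2.undistortPoints(np.array(px,float).reshape(-1,1,2),c["intrinsics"],c["D"]).reshape(-1,2)
    d=np.c_[u,np.ones(len(u))]@R; return -R.T@t,d/np.linalg.norm(d,axis=1)[:,None]
def plane(n,px,z):
    o,d=ray(n,px); return o+d*((z-o[2])/d[:,2])[:,None]
def tri(p,q):
    (o1,d1),(o2,d2)=ray("top",[p]),ray("scene",[q]); d1,d2=d1[0],d2[0]
    st=np.linalg.lstsq(np.c_[d1,-d2],o2-o1,rcond=None)[0]
    A,B=o1+st[0]*d1,o2+st[1]*d2; return (A+B)/2,np.linalg.norm(A-B)
E
```

```text
(no output)
```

View pics/stack.png

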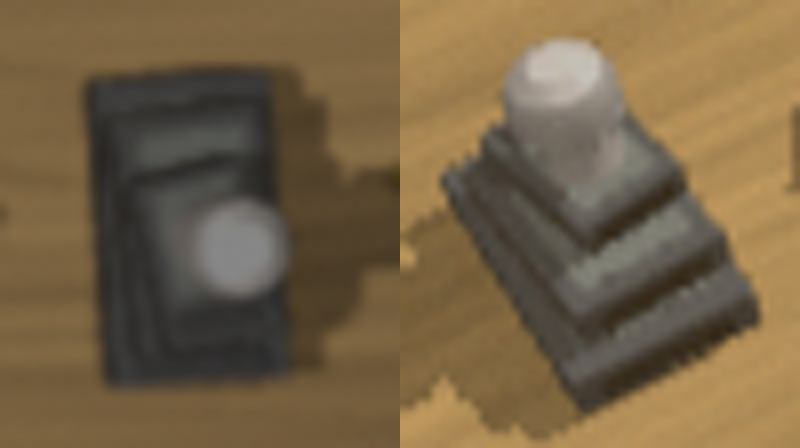

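View pics/places.png

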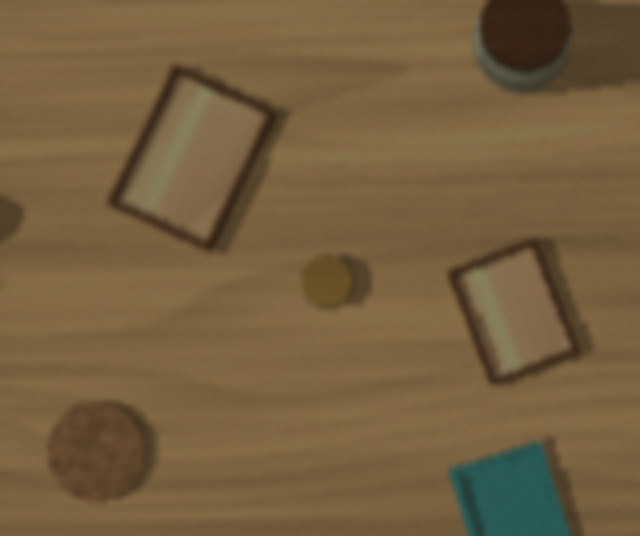

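The crop confirms the choice: a white mushroom on three grey boxes, cap centre at top (379.6,230.4). The small cartridge's front corner is at scene (123.5,226) and its right corner at (135.3,218). The trays have dark rims and pale floors, and the coaster is at top (164.5,232.5).

```bash
cat > m.py <<'E'
from h import *
def quad(n,im,box,f):
    x0,y0,x1,y1=box; k=4
    c=cv2.resize(im[y0:y1,x0:x1],None,fx=k,fy=k,interpolation=cv2.INTER_CUBIC)
    m=f(c).astype(np.uint8)*255
    m=cv2.morphologyEx(m,cv2.MORPH_CLOSE,np.ones((5,5)))
    cs=cv2.findContours(m,cv2.RETR_EXTERNAL,cv2.CHAIN_APPROX_NONE)[0]
    h=cv2.convexHull(max(cs,key=cv2.contourArea))
    return h,lambda p:(np.array(p,float).reshape(-1,2)+.5)/k-.5+[x0,y0]
def corners(h):
    return cv2.approxPolyN(h,4,ensure_convex=True).reshape(-1,2)
E
python3 - <<'E'
from m import *
np.set_printoptions(precision=1,suppress=True)
im={n:cv2.cvtColor(cv2.imread(f"pics/{n}0.png"),cv2.COLOR_BGR2RGB) for n in("top","scene")}
rim=lambda c:(c[...,0].astype(int)<85)&(c[...,0].astype(int)-c[...,2]>12)
B={"small":{"top":(248,174,290,220),"scene":(214,183,262,219)},"medium":{"top":(162,132,214,186),"scene":(303,171,352,212)},"large":{"top":(336,120,382,182),"scene":(140,246,210,316)}}
for k,b in B.items():
    Q={}
    for n in b:
        thr=85 if n=="top" else 125
        h,tf=quad(n,im[n],b[n],lambda c:(c[...,0].astype(int)<thr)&(c[...,0].astype(int)-c[...,2]>12))
        q=tf(corners(h)); P=plane(n,q,10)
        e=np.linalg.norm(P-np.roll(P,1,0),axis=1); i=np.argmax(e); d=P[i]-P[i-1]
        Q[n]=(q,P)
        print(k,n,"ctr",P.mean(0)[:2],"edges",e,"yaw",np.degrees(np.arctan2(d[1],d[0]))%180)
    for q,P in zip(*Q["top"]):
        j=np.argmin(np.linalg.norm(Q["scene"][1]-P,axis=1)); print("   tri",*tri(q,Q["scene"][0][j]))
# coaster
C={}
for n,b in {"top":(146,214,184,251),"scene":(284,132,318,156)}.items():
    c=im[n][b[1]:b[3],b[0]:b[2]].astype(int)
    for thr in (0,):
        r=c[...,0]/(c[...,1]+1); m=(r>np.median(r)+0.06)
        h,tf=quad(n,im[n],b,lambda c:(c[...,0]/(c[...,1]+1.)>np.median(r)+.1))
        (cx,cy),ax,_=cv2.fitEllipse(h); p=tf([[cx,cy]]); C[n]=p[0]
        print("coaster",n,p,np.array(ax)/4,plane(n,p,8), "median",np.median(r))
print(tri(C["top"],C["scene"]))
# mushroom
M={}
for n,b in {"top":(364,218,394,244),"scene":(106,198,136,218)}.items():
    h,tf=quad(n,im[n],b,lambda c:(c.max(2).astype(int)-c.min(2)<30)&(c.min(2)>(105 if n=="top" else 125)))
    (cx,cy),r=cv2.minEnclosingCircle(h);p=tf([[cx,cy]]);M[n]=p[0];x,y,w,hh=cv2.boundingRect(h)
    print("mush",n,p,r/4,w/4,hh/4,plane(n,p,80))
print(tri(M["top"],M["scene"]))
# stack, hand-picked crop pixels
T=lambda x,y:((x+.5)/8-.5+350,(y+.5)/8-.5+200); S=lambda x,y:((x-400+.5)/8-.5+100,(y+.5)/8-.5+196)
print("small scene corners L,F,R", plane("scene",[S(490,130),S(587,232),S(685,178)],48))
print("medium scene F,R", plane("scene",[S(575,310),S(725,235)],34))
print("large scene L F,R", plane("scene",[S(442,180),S(580,395),S(760,305)],18))
print("small top TL, BL?", plane("top",[T(137,185),T(160,340)],48))
print("medium top TL TR BL", plane("top",[T(105,115),T(270,95),T(145,365)],34))
print("large top TL TR BR BL", plane("top",[T(88,78),T(268,70),T(288,375),T(106,384)],18))
E
```

```text
small top ctr [510.5  -7.4] edges [91.2 74.6 88.5 78.2] yaw 17.296318249867653
small scene ctr [517.4 -10.1] edges [92.6 81.5 92.2 84.3] yaw 19.000854604814705
   tri [479.4 -59.2  -2.5] 2.8015278571716413
   tri [456.1  14.3   7.1] 1.6759578673742188
   tri [540.7  45.2   3.6] 4.420857935241348
   tri [568.4 -29.6   1.3] 1.6820016972913818
medium top ctr [625.1 219.2] edges [ 88.9 114.1  92.2 113.3] yaw 155.1054208504386
medium scene ctr [630.5 216. ] edges [122.5  93.  123.2  92.1] yaw 153.44201634743519
   tri [658.3 155.4  -1.6] 1.7644110597729534
   tri [553.4 203.2   8.3] 0.37079418011754856
   tri [595.  285.5   8.5] 0.29681757799544195
   tri [699.4 237.6  -1. ] 2.391298772795829
large top ctr [ 636.4 -266.7] edges [102.9 138.7  98.1 138.5] yaw 175.36571913666603
large scene ctr [ 641.8 -271. ] edges [143.6 103.3 144.5 102.8] yaw 176.85332194014305
   tri [ 705.4 -325.9   -0. ] 0.5349550991705886
   tri [ 564.1 -315.8    4. ] 5.164644863772523
   tri [ 570.1 -214.7    5.7] 0.6333767186418096
   tri [ 710.7 -221.8    0.3] 1.0960804628244134
coaster top [[164.  232.5]] [23.  23
[... 257 characters left out ...]
 412. -292.   80.]]
mush scene [[119.7 205.6]] 6.36018180847168 12.75 8.25 [[ 410.6 -290.3   80. ]]
(array([ 412.3, -290.9,   82. ]), np.float64(0.7828255966353961))
small scene corners L,F,R [[ 385.6 -313.3   48. ]
 [ 444.4 -304.    48. ]
 [ 441.7 -269.7   48. ]]
medium scene F,R [[ 459.2 -317.7   34. ]
 [ 458.6 -266.8   34. ]]
large scene L F,R [[ 367.5 -331.5   18. ]
 [ 477.9 -327.9   18. ]
 [ 477.9 -267.    18. ]]
small top TL, BL? [[ 432.6 -269.4   48. ]
 [ 379.6 -275.5   48. ]]
medium top TL TR BL [[ 456.6 -263.6   34. ]
 [ 461.8 -322.4   34. ]
 [ 369.8 -274.4   34. ]]
large top TL TR BR BL [[ 469.5 -262.9   18. ]
 [ 470.5 -328.    18. ]
 [ 362.8 -330.9   18. ]
 [ 362.  -265.4   18. ]]
```

Mushroom is at about (412,-291), with its cap near z≈80 from the two views. I'm starting the move.

Call:
arm_command --steps '[[[1, 0, 0, 0, 0, 0, -1], [1, 0, 0, 0, 0, 0, -1], [1, 0, 0, 0, 0, 0, -0.05], [1, -0.6, -0.7, 0, 0, 0, 0], [1, -0.6, -0.7, 0, 0, 0, 0], [1, -0.6, -0.7, 0, 0, 0, 0], [1, -0.6, -0.7, 0, 0, 0, 0], [1, -0.6, -0.7, 0, 0, 0, 0]]]'

```text
time_s: 1.1
eef_pos: [309.4, 324.3, 245.3]
ee_rot: [0.0, 0.001, 1.0, 0.0]
force: [-0.4, 1.1, -0.3]
grip_width: 0.997
grip_force: 0.0
```

Call:
arm_command --steps '[[[1, -0.2, -0.8, 0, 0, 0, 0], [1, -0.2, -0.8, 0, 0, 0, 0], [1, -0.2, -0.8, 0, 0, 0, 0], [1, -0.2, -0.8, 0, 0, 0, 0], [1, -0.2, -0.8, 0, 0, 0, 0], [1, -0.2, -0.8, 0, 0, 0, 0], [1, -0.2, -0.8, 0, 0, 0, 0], [1, -0.2, -0.8, 0, 0, 0, 0]]]'

```text
time_s: 2.1
eef_pos: [389.0, 4.3, 245.3]
ee_rot: [0.0, 0.001, 1.0, -0.0]
force: [0.5, 0.1, -0.6]
grip_width: 1.0
grip_force: 0.0
```

```bash
cat > go.py <<'E'
# usage: go.py x y z yaw_deg : shares (tool frame) still to go; yaw = world direction of the tool's y
import sys; from h import *
s=sense(); q=s["ee_rot"]; R=Rn.from_quat(q,scalar_first=True)
x,y,z,w=map(float,sys.argv[1:]); d=np.array([x,y,z])-s["eef_pos"]
a=np.radians(w); ty=np.array([np.cos(a),np.sin(a),0]); tz=np.array([0,0,-1.]); T=Rn.from_matrix(np.c_[np.cross(ty,tz),ty,tz])
rv=(R.inv()*T).as_rotvec()
np.set_printoptions(precision=3,suppress=True)
print("t",s["time_s"],"pos",s["eef_pos"],"F",s["force"],"w",round(s["grip_width"],3),"gf",round(s["grip_force"],1))
print("turn shares",rv/.15,"shift now",R.inv().apply(d)/50,"shift after turn",T.inv().apply(d)/50)
E
python3 go.py 412 -291 130 90
```

```text
t 2.1 pos [389.005   4.295 245.321] F [ 0.53   0.126 -0.642] w 1.0 gf 0.0
turn shares [-0.     0.001 -0.019] shift now [-0.476 -5.905  2.306] shift after turn [-0.46  -5.906  2.306]
```

Call:
arm_command --steps '[[[1, -0.058, -0.738, 0.2, 0, 0, 0], [1, -0.058, -0.738, 0.2, 0, 0, 0], [1, -0.058, -0.738, 0.2, 0, 0, 0], [1, -0.058, -0.738, 0.2, 0, 0, 0], [1, -0.058, -0.738, 0.2, 0, 0, 0], [1, -0.058, -0.738, 0.2, 0, 0, 0], [1, -0.058, -0.738, 0.2, 0, 0, 0], [1, -0.058, -0.738, 0.2, 0, 0, 0]]]'

```text
time_s: 3.1
eef_pos: [412.3, -290.8, 164.9]
ee_rot: [-0.0, 0.001, 1.0, 0.0]
force: [0.2, 0.0, -0.0]
grip_width: 1.005
grip_force: 0.0
```

```bash
python3 go.py 412 -291 68 90; python3 - <<'E'
from h import *
im=[cv2.cvtColor(capture(n),cv2.COLOR_RGB2BGR) for n in("top","scene")]
cv2.imwrite("pics/a1.png",np.hstack([cv2.resize(im[0][190:270,330:430],None,fx=4,fy=4),cv2.resize(im[1][160:260,75:175],None,fx=4,fy=4)[:320]]))
E
```

```text
t 3.1 pos [ 412.258 -290.76   164.861] F [ 0.186  0.026 -0.043] w 1.005 gf 0.0
turn shares [ 0.001 -0.    -0.019] shift now [ 0.005 -0.005  1.937] shift after turn [ 0.005 -0.005  1.937]
```

View pics/a1.png

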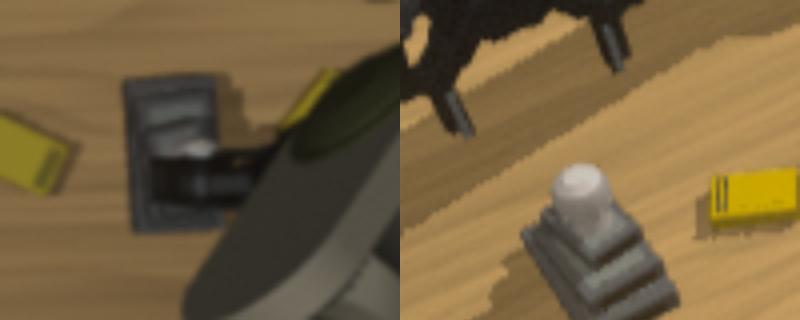

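The view shows the open fingers straddling the mushroom (scene crop (582,200)), well centred. Next I descend and close.

Call:
arm_command --steps '[[[1, 0, 0, 0.5, 0, 0, 0], [1, 0, 0, 0.5, 0, 0, 0], [1, 0, 0, 0.5, 0, 0, 0], [1, 0, 0, 0.3, 0, 0, 0], [1, 0, 0, 0.137, 0, 0, 0], [0.6, 0, 0, 0, 0, 0, 0], [0.6, 0, 0, 0, 0, 0, 0], [0.6, 0, 0, 0, 0, 0, 0]]]' --squeeze 25

```text
time_s: 4.2
eef_pos: [412.5, -289.7, 69.0]
ee_rot: [0.0, -0.0, 1.0, -0.0]
force: [0.2, -0.1, -0.7]
grip_width: 0.6
grip_force: 0.0
```

Call:
arm_command --steps '[[[0.5, 0, 0, 0, 0, 0, 0], [0.45, 0, 0, 0, 0, 0, 0], [0.4, 0, 0, 0, 0, 0, 0], [0.35, 0, 0, 0, 0, 0, 0], [0.3, 0, 0, 0, 0, 0, 0], [0.2, 0, 0, 0, 0, 0, 0], [0.2, 0, 0, 0, 0, 0, 0], [0.2, 0, 0, 0, 0, 0, 0]]]'

```text
time_s: 5.2
eef_pos: [412.4, -289.7, 68.7]
ee_rot: [0.0, -0.0, 1.0, -0.0]
force: [-1.5, 0.5, 5.7]
grip_width: 0.413
grip_force: 24.7
```

Call:
arm_command --steps '[[[0.2, 0, 0, -0.1, 0, 0, 0], [0.2, 0, 0, -0.2, 0, 0, 0], [0.2, 0, 0, -0.4, 0, 0, 0], [0.2, 0, 0, -0.5, 0, 0, 0], [0.2, 0, 0, -0.5, 0, 0, 0], [0.2, 0, 0, -0.5, 0, 0, 0], [0.2, 0, 0, -0.4, 0, 0, 0], [0.2, 0, 0, 0, 0, 0, 0]]]'

```text
time_s: 6.2
eef_pos: [412.7, -289.8, 199.8]
ee_rot: [0.001, -0.0, 1.0, -0.001]
force: [0.8, -0.5, -1.2]
grip_width: 0.41
grip_force: 25.0
```

```bash
python3 - <<'E'
from m import *
np.set_printoptions(precision=1,suppress=True)
v=[]
for n,b in {"top":(140,208,192,258),"scene":(280,128,322,160)}.items():
    im=cv2.imread(f"pics/{n}0.png"); lab=cv2.cvtColor(im,cv2.COLOR_BGR2LAB)[b[1]:b[3],b[0]:b[2]].astype(float)
    bg=np.median(lab.reshape(-1,3),0); lab=cv2.resize(lab,None,fx=4,fy=4,interpolation=cv2.INTER_CUBIC)
    # grey-world normalised chroma: cork is redder/less yellow than table, shadow only darker
    c=cv2.resize(im[b[1]:b[3],b[0]:b[2]],None,fx=4,fy=4,interpolation=cv2.INTER_CUBIC).astype(float)
    r=(c[...,0])/(c[...,2]+1); r0=np.median(r); d=c[...,1]/c[...,2]; d0=np.median(d)
    v.append(cv2.resize(np.hstack([c, np.dstack([(128+600*(r-r0))]*3), np.dstack([(128+1200*(d-d0))]*3)]).clip(0,255).astype(np.uint8),(624,200)))
cv2.imwrite("pics/coast.png",np.vstack(v))
# post-lift images
for n in("top","scene"):
    cv2.imwrite(f"pics/{n}1.png",cv2.cvtColor(capture(n),cv2.COLOR_RGB2BGR))
E
python3 go.py 416 292 200 90
```

```text
t 6.3 pos [ 412.103 -289.286  197.938] F [ 0.561 -0.56  -0.674] w 0.405 gf 25.0
turn shares [ 0.004 -0.003  0.005] shift now [-0.086 11.626 -0.035] shift after turn [-0.078 11.626 -0.041]
```

View pics/coast.png

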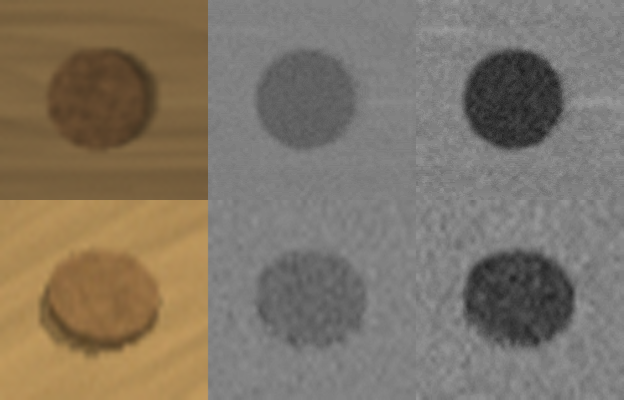

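The G/R ratio isolates the cork disc from its shadow cleanly (top panel (513,99), scene panel (519,297)). I'll use the same cue for the trays.

```bash
cat > places.py <<'E'
from m import *
np.set_printoptions(precision=1,suppress=True)
def gr(n,b,lo,f="0"):
    im=cv2.GaussianBlur(cv2.imread(f"pics/{n}{f}.png"),(0,0),.5)
    c=im.astype(float); r=c[...,1]/(c[...,2]+1); x0,y0,x1,y1=b; r=r[y0:y1,x0:x1]; r0=np.median(r)
    r=cv2.resize(r,None,fx=4,fy=4,interpolation=cv2.INTER_CUBIC)
    m=(r<r0-lo).astype(np.uint8)*255; m=cv2.morphologyEx(m,cv2.MORPH_OPEN,np.ones((3,3)))
    cs=cv2.findContours(m,cv2.RETR_EXTERNAL,cv2.CHAIN_APPROX_NONE)[0]
    h=cv2.convexHull(max(cs,key=cv2.contourArea))
    return h,lambda p:(np.array(p,float).reshape(-1,2)+.5)/4-.5+[x0,y0]
if __name__=="__main__":
    for n,b in {"top":(140,208,192,258),"scene":(280,128,322,160)}.items():
        h,tf=gr(n,b,.045); (cx,cy),ax,_=cv2.fitEllipse(h); print("coaster",n,tf([[cx,cy]]),np.array(ax)/4,plane(n,tf([[cx,cy]]),8 if n=="top" else 5))
    B={"small":{"top":(242,168,296,226),"scene":(208,178,268,224)},"medium":{"top":(156,126,220,192),"scene":(296,166,358,218)},"large":{"top":(330,114,388,188),"scene":(134,240,216,322)}}
    for k,b in B.items():
        for n in b:
            h,tf=gr(n,b[n],.05); P=plane(n,tf(h),10)[:,:2].astype(np.float32)
            (c,s,a)=cv2.minAreaRect(P); print(k,n,np.array(c),np.array(s),a)
E
python3 places.py
```

```text
coaster top [[164.  232.5]] [24.1 24.3] [[418.1 294.5   8. ]]
coaster scene [[300.4 143.2]] [14.3 21.7] [[420.1 295.1   5. ]]
small top [510.3  -3.2] [89.6 69.5] 19.354520797729492
small scene [514.2  -5.5] [92.4 74.6] 19.558849334716797
medium top [625.8 223. ] [ 85.  113.1] 63.20509719848633
medium scene [629.9 221.4] [ 84.8 119.1] 63.697288513183594
large top [ 637.3 -264.9] [ 95.4 139.5] 87.35890197753906
large scene [ 640.9 -265.4] [ 93.6 143.3] 87.37551879882812
```

Call:
arm_command --steps '[[[0.2, 0, 0.3, 0, 0, 0, 0], [0.2, 0, 0.6, 0, 0, 0, 0], [0.2, 0, 0.7, 0, 0, 0, 0], [0.2, 0, 0.7, 0, 0, 0, 0], [0.2, 0, 0.7, 0, 0, 0, 0], [0.2, 0, 0.7, 0, 0, 0, 0], [0.2, 0, 0.7, 0, 0, 0, 0], [0.2, 0, 0.7, 0, 0, 0, 0]]]'

```text
time_s: 7.3
eef_pos: [411.3, -32.6, 197.9]
ee_rot: [-0.001, -0.0, 1.0, 0.0]
force: [-0.1, 0.0, -0.4]
grip_width: 0.407
grip_force: 25.1
```

Call:
arm_command --steps '[[[0.2, 0, 0.7, 0, 0, 0, 0], [0.2, 0, 0.7, 0, 0, 0, 0], [0.2, 0, 0.7, 0, 0, 0, 0], [0.2, 0, 0.7, 0, 0, 0, 0], [0.2, 0, 0.7, 0, 0, 0, 0], [0.2, 0, 0.7, 0, 0, 0, 0], [0.2, 0, 0.7, 0, 0, 0, 0], [0.2, 0, 0.7, 0, 0, 0, 0]]]'

```text
time_s: 8.3
eef_pos: [410.7, 247.0, 197.8]
ee_rot: [-0.001, -0.001, 1.0, -0.0]
force: [-0.1, 0.3, -1.1]
grip_width: 0.411
grip_force: 25.1
```

Call:
arm_command --steps '[[[0.2, 0, 0.6, 0, 0, 0, 0], [0.2, -0.13, 0.38, 0, 0, 0, 0], [0.2, 0, 0, 0.5, 0, 0, 0], [0.2, 0, 0, 0.6, 0, 0, 0], [0.2, 0, 0, 0.6, 0, 0, 0], [0.2, 0, 0, 0.6, 0, 0, 0], [0.2, 0, 0, 0.4, 0, 0, 0], [0.2, 0, 0, 0.2, 0, 0, 0]]]'

```text
time_s: 9.3
eef_pos: [417.1, 294.5, 52.1]
ee_rot: [-0.001, -0.001, 1.0, -0.0]
force: [-0.3, 0.1, -1.1]
grip_width: 0.411
grip_force: 25.1
```

```bash
python3 - <<'E'
from h import *
im=[cv2.cvtColor(capture(n),cv2.COLOR_RGB2BGR) for n in("top","scene")]
for n,i in zip(("top","scene"),im): cv2.imwrite(f"pics/{n}2.png",i)
cv2.imwrite("pics/a2.png",np.hstack([cv2.resize(im[0][190:270,120:220],None,fx=4,fy=4),cv2.resize(im[1][80:160,250:350],None,fx=4,fy=4)]))
E
python3 go.py 418.5 294.5 29 90
```

```text
t 9.4 pos [417.515 294.452  52.664] F [ 0.431 -0.333 -1.322] w 0.412 gf 25.1
turn shares [-0.005 -0.013  0.006] shift now [-0.021  0.001  0.473] shift after turn [-0.02   0.001  0.473]
```

View pics/a2.png

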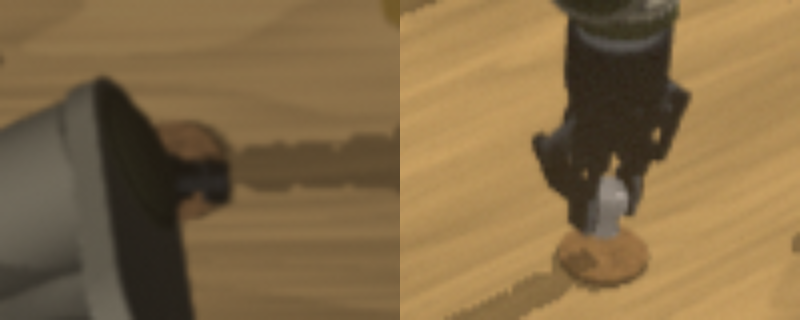

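The mushroom is held upright above the coaster (scene crop (608,205)). Lowering gently now.

Call:
arm_command --steps '[[[0.2, -0.02, 0, 0.15, 0, 0, 0], [0.2, 0, 0, 0.15, 0, 0, 0], [0.2, 0, 0, 0.06, 0, 0, 0], [0.2, 0, 0, 0.04, 0, 0, 0], [0.2, 0, 0, 0.02, 0, 0, 0], [0.2, 0, 0, 0.02, 0, 0, 0], [0.2, 0, 0, 0, 0, 0, 0], [0.2, 0, 0, 0, 0, 0, 0]]]'

```text
time_s: 10.4
eef_pos: [419.4, 294.5, 31.5]
ee_rot: [0.0, -0.0, 1.0, 0.0]
force: [0.3, -0.1, -0.6]
grip_width: 0.409
grip_force: 25.1
```

Call:
arm_command --steps '[[[0.2, 0, 0, 0.02, 0, 0, 0], [0.2, 0, 0, 0.02, 0, 0, 0], [0.2, 0, 0, 0, 0, 0, 0], [0.2, 0, 0, 0, 0, 0, 0]]]'

```text
time_s: 10.9
eef_pos: [419.4, 294.5, 29.4]
ee_rot: [-0.0, -0.0, 1.0, 0.0]
force: [0.2, -0.1, -2.1]
grip_width: 0.407
grip_force: 25.1
```

Call:
arm_command --steps '[[[0.2, 0, 0, 0.01, 0, 0, 0], [0.2, 0, 0, 0, 0, 0, 0], [0.2, 0, 0, 0, 0, 0, 0]]]'

```text
time_s: 11.28
eef_pos: [419.4, 294.5, 28.9]
ee_rot: [-0.0, -0.0, 1.0, 0.0]
force: [0.3, 0.0, -0.7]
grip_width: 0.411
grip_force: 25.1
```

Call:
arm_command --steps '[[[0.2, 0, 0, 0.015, 0, 0, 0], [0.2, 0, 0, 0, 0, 0, 0], [0.2, 0, 0, 0, 0, 0, 0]]]'

```text
time_s: 11.65
eef_pos: [419.6, 294.5, 28.8]
ee_rot: [0.0, -0.0, 1.0, 0.0]
force: [-2.2, -0.4, 6.6]
grip_width: 0.41
grip_force: 25.5
```

Call:
arm_command --steps '[[[0.2, 0, 0, 0.015, 0, 0, 0], [0.2, 0, 0, 0, 0, 0, 0], [0.2, 0, 0, 0, 0, 0, 0]]]'

```text
time_s: 12.02
eef_pos: [419.7, 294.6, 28.7]
ee_rot: [0.0, -0.0, 1.0, 0.0]
force: [-3.9, -2.7, 15.1]
grip_width: 0.409
grip_force: 26.0
```

Call:
arm_command --steps '[[[0.2, 0, 0, -0.02, 0, 0, 0], [0.43, 0, 0, 0, 0, 0, 0], [0.46, 0, 0, 0, 0, 0, 0], [0.5, 0, 0, 0, 0, 0, 0], [0.6, 0, 0, 0, 0, 0, 0], [0.8, 0, 0, 0, 0, 0, 0], [1, 0, 0, 0, 0, 0, 0], [1, 0, 0, 0, 0, 0, 0]]]'

```text
time_s: 13.02
eef_pos: [419.4, 294.5, 28.4]
ee_rot: [-0.0, -0.0, 1.0, -0.0]
force: [0.8, 0.4, 0.7]
grip_width: 0.998
grip_force: 0.0
```

Call:
arm_command --steps '[[[1, 0, 0, -0.1, 0, 0, 0], [1, 0, 0, -0.4, 0, 0, 0], [1, 0, 0, -0.8, 0, 0, 0], [1, 0, 0, -0.8, 0, 0, 0], [1, 0, 0, -0.8, 0, 0, 0], [1, 0, -0.5, -0.5, 0, 0, 0], [1, 0, -0.8, 0, 0, 0, 0], [1, 0, -0.8, 0, 0, 0, 0]]]'

```text
time_s: 14.02
eef_pos: [419.3, 188.5, 199.0]
ee_rot: [0.001, -0.001, 1.0, 0.0]
force: [0.4, -0.6, -0.3]
grip_width: 1.002
grip_force: 0.0
```

Call:
arm_command --steps '[[[1, 0, -0.8, 0, 0, 0, 0], [1, 0, -0.8, 0, 0, 0, 0], [1, 0, -0.8, 0, 0, 0, 0], [1, 0, -0.8, 0, 0, 0, 0], [1, 0, -0.8, 0, 0, 0, 0], [1, 0, -0.8, 0, 0, 0, 0], [1, 0, 0, 0, 0, 0, 0]]]'

```text
time_s: 14.9
eef_pos: [419.6, -52.3, 198.8]
ee_rot: [0.0, 0.001, 1.0, -0.0]
force: [0.4, 0.9, 0.7]
grip_width: 1.001
grip_force: 0.0
```

```bash
python3 - <<'E'
from h import *
im=[cv2.cvtColor(capture(n),cv2.COLOR_RGB2BGR) for n in("top","scene")]
for n,i in zip(("top","scene"),im): cv2.imwrite(f"pics/{n}3.png",i)
r=lambda a,k:cv2.resize(a,None,fx=k,fy=k,interpolation=cv2.INTER_CUBIC)
A=np.hstack([r(im[0][208:258,140:190],6),r(im[1][115:165,275:325],6)])
B=np.hstack([r(im[0][200:250,350:400],6),r(im[1][200:250,100:150],6)])
cv2.imwrite("pics/a3.png",np.vstack([A,B]))
E
python3 go.py 415 -291 150 90
```

```text
t 15.0 pos [419.545 -50.331 198.625] F [-0.8   -0.337 -1.343] w 0.995 gf 0.0
turn shares [ 0.001  0.001 -0.   ] shift now [ 0.091 -4.814  0.972] shift after turn [ 0.091 -4.813  0.973]
```

View pics/a3.png

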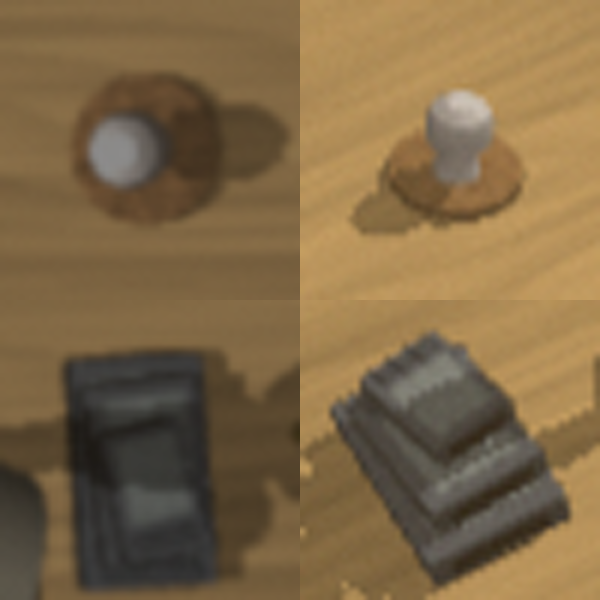

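```bash
python3 - <<'E'
from m import *
np.set_printoptions(precision=1,suppress=True)
m=[(127,152),(460,115)]
print("cap",plane("top",[(140+127.5/6-.5,208+152.5/6-.5)],36), plane("scene",[(275+160.5/6-.5,115+118.5/6-.5)],38))
print("foot scene front-bottom",plane("scene",[(275+157.5/6-.5,115+180.5/6-.5)],8))
T=lambda L:[((x+.5)/6-.5+350,(y-300+.5)/6-.5+200) for x,y in L]
S=lambda L:[((x-300+.5)/6-.5+100,(y-300+.5)/6-.5+200) for x,y in L]
def rep(n,P):
    e=np.linalg.norm(P-np.roll(P,-1,0),axis=1); l=(P[2]-P[1]+P[3]-P[0])
    print(n,P.mean(0)[:2],e,"yaw",np.degrees(np.arctan2(l[1],l[0])))
# order: back(high y), left, front, right  -> l = left->front
s=S([(432,335),(363,375),(447,450),(515,402)]); rep("small scene",plane("scene",s,48))
t=T([(128,545),(196,533),(178,415),(103,427)]); rep("small top",plane("top",t,48))
s2=S([(333,408),(432,512),(548,458)]); print("med scene L F R",plane("scene",s2,34))
# height check from right & front corner
print(tri(t[3],s[3]),tri(t[2],s[2]))
E
python3 - <<'E'
import cv2,numpy as np
t=cv2.imread("pics/top3.png")[204:250,354:394]; t=np.clip(t.astype(float)*2,0,255).astype(np.uint8)
s=cv2.imread("pics/scene3.png")[200:250,103:147]; s=np.clip(s.astype(float)*1.6,0,255).astype(np.uint8)
f=lambda a:cv2.resize(a,(400,500),interpolation=cv2.INTER_CUBIC)
cv2.imwrite("pics/a4.png",np.hstack([f(t),f(s)]))
E
```

```text
cap [[418.4 296.2  36. ]] [[417.4 298.1  38. ]]
foot scene front-bottom [[428.9 289.3   8. ]]
small scene [ 412.7 -291.5] [33.7 62.3 35.  59.1] yaw 13.194946303860657
small top [ 413.1 -291.4] [32.2 54.3 35.4 54.7] yaw 8.394700902300462
med scene L F R [[ 382.  -331.5   34. ]
 [ 461.3 -318.2   34. ]
 [ 462.7 -266.6   34. ]]
(array([ 438.3, -268.6,   48.9]), np.float64(2.044557094210259)) (array([ 443.2, -303.3,   46.6]), np.float64(4.54067680802059))
```

View pics/a4.png

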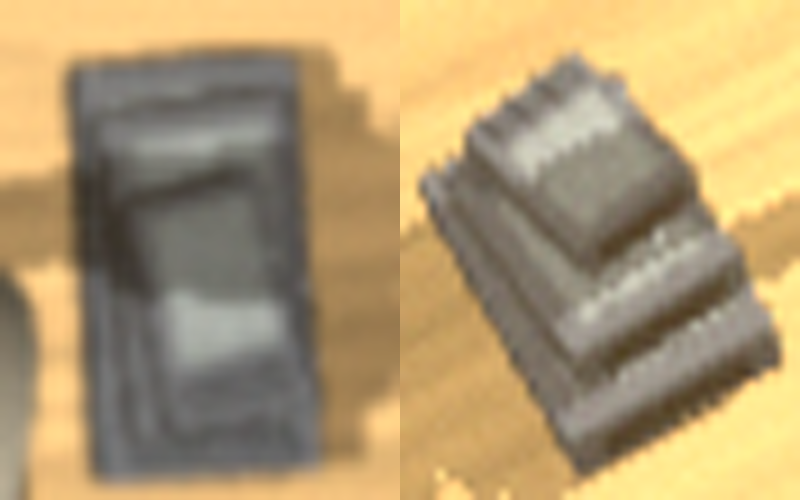

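The bright crop shows the small cartridge's edges about 12° off world x. Its centre is (413,-291.5) and its top is at ~48 in both views. The mushroom stands upright at (418,297), centred on the coaster.

Call:
arm_command --steps '[[[1, 0.01, -0.6, 0, 0, 0, 0], [1, 0.01, -0.7, 0, 0, 0, 0], [1, 0.02, -0.7, 0, 0, 0, 0], [1, 0.02, -0.7, 0, 0, 0, 0], [1, 0.02, -0.7, 0, 0, 0, 0], [1, 0.02, -0.7, 0.2, 0, 0, 0], [1, 0.02, -0.6, 0.3, 0, 0, -0.7], [1, 0, 0, 0.4, 0, 0, -0.7]]]'

```text
time_s: 16.0
eef_pos: [414.3, -286.2, 153.1]
ee_rot: [0.0, -0.107, 0.994, -0.0]
force: [0.1, 0.5, 0.5]
grip_width: 1.002
grip_force: 0.0
```

```bash
python3 go.py 413 -291.5 53.5 102
```

```text
t 16.0 pos [ 414.333 -286.163  153.132] F [0.15  0.517 0.502] w 1.002 gf 0.0
turn shares [-0.006  0.003  0.029] shift now [ 0.05  -0.097  1.993] shift after turn [ 0.048 -0.099  1.993]
```

Call:
arm_command --steps '[[[1, 0.05, -0.1, 0.5, 0, 0, 0], [0.8, 0, 0, 0.5, 0, 0, 0], [0.75, 0, 0, 0.5, 0, 0, 0], [0.75, 0, 0, 0.3, 0, 0, 0], [0.75, 0, 0, 0.15, 0, 0, 0], [0.7, 0, 0, 0.04, 0, 0, 0], [0.65, 0, 0, 0, 0, 0, 0], [0.6, 0, 0, 0, 0, 0, 0]]]'

```text
time_s: 17.0
eef_pos: [412.6, -291.2, 54.5]
ee_rot: [0.0, -0.105, 0.994, -0.0]
force: [0.5, 0.1, -0.6]
grip_width: 0.601
grip_force: 0.0
```

Call:
arm_command --steps '[[[0.55, 0, 0, 0, 0, 0, 0], [0.52, 0, 0, 0, 0, 0, 0], [0.49, 0, 0, 0, 0, 0, 0], [0.46, 0, 0, 0, 0, 0, 0], [0.4, 0, 0, 0, 0, 0, 0], [0.3, 0, 0, 0, 0, 0, 0], [0.3, 0, 0, 0, 0, 0, 0], [0.3, 0, 0, 0, 0, 0, 0]]]'

```text
time_s: 18.0
eef_pos: [412.5, -291.1, 54.2]
ee_rot: [0.0, -0.105, 0.994, -0.0]
force: [-1.3, 1.1, 4.9]
grip_width: 0.46
grip_force: 25.2
```

Call:
arm_command --steps '[[[0.3, 0, 0, -0.05, 0, 0, 0], [0.3, 0, 0, -0.1, 0, 0, 0], [0.3, 0, 0, -0.2, 0, 0, 0], [0.3, 0, 0, -0.4, 0, 0, 0], [0.3, 0, 0, -0.5, 0, 0, 0], [0.3, 0, 0, -0.5, 0, 0, 0], [0.3, 0, 0, -0.3, 0, 0, 0], [0.3, 0, 0, 0, 0, 0, 0]]]' --squeeze 35

```text
time_s: 19.0
eef_pos: [412.6, -291.2, 157.2]
ee_rot: [0.001, -0.105, 0.994, -0.001]
force: [-0.2, 0.0, -1.7]
grip_width: 0.452
grip_force: 35.4
```

```bash
python3 - <<'E'
from h import *
im=[cv2.cvtColor(capture(n),cv2.COLOR_RGB2BGR) for n in("top","scene")]
for n,i in zip(("top","scene"),im): cv2.imwrite(f"pics/{n}4.png",i)
f=lambda a:cv2.resize(np.clip(a.astype(float)*1.5,0,255).astype(np.uint8),(400,480),interpolation=cv2.INTER_CUBIC)
cv2.imwrite("pics/a5.png",np.hstack([f(im[0][180:264,330:400]),f(im[1][150:252,85:170])]))
E
python3 go.py 511.5 -4 100 109.4
```

```text
t 19.1 pos [ 412.159 -290.673  155.75 ] F [-0.45   0.178 -0.91 ] w 0.456 gf 35.4
turn shares [ 0.007 -0.004 -0.853] shift now [-3.142  5.19   1.119] shift after turn [-3.778  4.748  1.115]
```

View pics/a5.png

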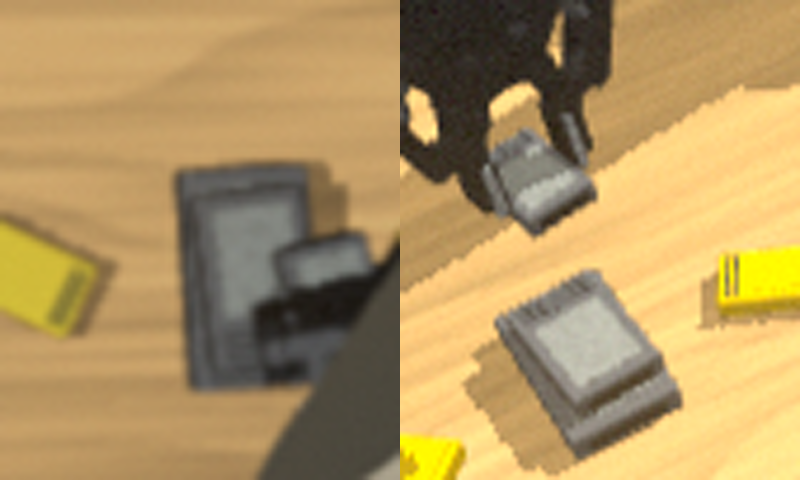

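The small cartridge is held centred at scene crop (540,180), and the medium sits undisturbed on the large one.

Call:
arm_command --steps '[[[0.3, 0, 0, 0, 0, 0, -0.853], [0.3, -0.3, 0.35, 0, 0, 0, 0], [0.3, -0.55, 0.7, 0, 0, 0, 0], [0.3, -0.6, 0.75, 0, 0, 0, 0], [0.3, -0.6, 0.75, 0, 0, 0, 0], [0.3, -0.6, 0.75, 0, 0, 0, 0], [0.3, -0.6, 0.75, 0, 0, 0, 0], [0.3, -0.53, 0.7, 0, 0, 0, 0]]]'

```text
time_s: 20.1
eef_pos: [511.8, -2.4, 155.4]
ee_rot: [-0.001, -0.169, 0.986, 0.0]
force: [1.0, -0.6, -0.7]
grip_width: 0.452
grip_force: 35.4
```

Call:
arm_command --steps '[[[0.3, 0, 0, 0.2, 0, 0, 0], [0.3, 0, 0, 0.5, 0, 0, 0], [0.3, 0, 0, 0.5, 0, 0, 0], [0.3, 0, 0, 0.5, 0, 0, 0], [0.3, 0, 0, 0.3, 0, 0, 0], [0.3, 0, 0, 0.1, 0, 0, 0], [0.3, 0, 0, 0, 0, 0, 0]]]'

```text
time_s: 20.98
eef_pos: [511.9, -4.4, 51.6]
ee_rot: [0.0, -0.168, 0.986, -0.0]
force: [-0.8, -0.6, -0.3]
grip_width: 0.452
grip_force: 35.4
```

```bash
python3 go.py 511.5 -4 24.2 109.4;python3 - <<'E'
from h import *
im=[cv2.cvtColor(capture(n),cv2.COLOR_RGB2BGR) for n in("top","scene")]
for n,i in zip(("top","scene"),im): cv2.imwrite(f"pics/{n}5.png",i)
f=lambda a:cv2.resize(np.clip(a.astype(float)*1.5,0,255).astype(np.uint8),(400,400),interpolation=cv2.INTER_CUBIC)
cv2.imwrite("pics/a6.png",np.hstack([f(im[0][165:225,240:300]),f(im[1][160:225,205:270])]))
E
```

```text
t 20.975 pos [511.877  -4.378  51.577] F [-0.773 -0.601 -0.258] w 0.452 gf 35.4
turn shares [-0.001  0.    -0.001] shift now [0.005 0.01  0.548] shift after turn [0.005 0.01  0.548]
```

View pics/a6.png

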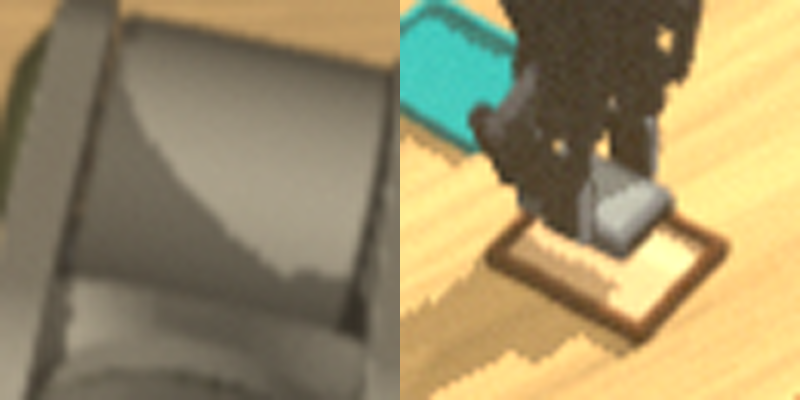

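The small cartridge hangs aligned over the small tray (scene crop (625,205)). Lowering it.

Call:
arm_command --steps '[[[0.3, 0, 0, 0.2, 0, 0, 0], [0.3, 0, 0, 0.2, 0, 0, 0], [0.3, 0, 0, 0.08, 0, 0, 0], [0.3, 0, 0, 0.02, 0, 0, 0], [0.3, 0, 0, 0.02, 0, 0, 0], [0.3, 0, 0, 0, 0, 0, 0], [0.3, 0, 0, 0, 0, 0, 0]]]'

```text
time_s: 21.95
eef_pos: [511.9, -4.2, 25.6]
ee_rot: [0.0, -0.169, 0.986, -0.0]
force: [0.5, -0.4, -1.5]
grip_width: 0.455
grip_force: 35.4
```

Call:
arm_command --steps '[[[0.3, 0, 0, 0.015, 0, 0, 0], [0.3, 0, 0, 0, 0, 0, 0], [0.3, 0, 0, 0, 0, 0, 0]]]'

```text
time_s: 22.32
eef_pos: [511.8, -4.2, 24.7]
ee_rot: [0.0, -0.169, 0.986, -0.0]
force: [-0.2, -0.0, -1.8]
grip_width: 0.452
grip_force: 35.4
```

Call:
arm_command --steps '[[[0.3, 0, 0, 0.015, 0, 0, 0], [0.3, 0, 0, 0, 0, 0, 0], [0.3, 0, 0, 0, 0, 0, 0]]]'

```text
time_s: 22.7
eef_pos: [511.9, -4.1, 24.3]
ee_rot: [0.0, -0.169, 0.986, -0.0]
force: [-1.6, 0.0, 5.6]
grip_width: 0.453
grip_force: 36.0
```

Contact at z≈24.3, exactly as predicted. Releasing.

Call:
arm_command --steps '[[[0.48, 0, 0, 0, 0, 0, 0], [0.52, 0, 0, 0, 0, 0, 0], [0.6, 0, 0, 0, 0, 0, 0], [0.6, 0, 0, -0.1, 0, 0, 0], [0.8, 0, 0, -0.4, 0, 0, 0], [1, 0, 0, -0.8, 0, 0, 0], [1, 0, 0, -0.8, 0, 0, 0], [1, 0, 0, -0.8, 0, 0, 0]]]'

```text
time_s: 23.7
eef_pos: [511.6, -4.1, 170.6]
ee_rot: [0.0, -0.168, 0.986, -0.0]
force: [0.4, -0.1, -0.5]
grip_width: 1.001
grip_force: 0.0
```

Call:
arm_command --steps '[[[1, 0.5, -0.6, 0, 0, 0, 0.85], [1, 0.5, -0.6, 0, 0, 0, 0], [1, 0.5, -0.6, 0, 0, 0, 0], [1, 0, 0, 0, 0, 0, 0]]]'

```text
time_s: 24.2
eef_pos: [461.2, -111.5, 169.4]
ee_rot: [0.0, -0.104, 0.995, -0.0]
force: [-0.0, -0.3, 0.0]
grip_width: 0.998
grip_force: 0.0
```

```bash
python3 - <<'E'
from h import *
im=[cv2.cvtColor(capture(n),cv2.COLOR_RGB2BGR) for n in("top","scene")]
for n,i in zip(("top","scene"),im): cv2.imwrite(f"pics/{n}6.png",i)
f=lambda a:cv2.resize(np.clip(a.astype(float)*1.6,0,255).astype(np.uint8),(400,300),interpolation=cv2.INTER_CUBIC)
cv2.imwrite("pics/a7.png",np.vstack([np.hstack([f(im[0][174:222,236:300]),f(im[1][178:226,206:270])]),np.hstack([f(im[0][204:252,342:406]),f(im[1][198:252,90:162])])]))
E
python3 go.py 415 -292 150 95
```

```text
t 24.3 pos [ 461.958 -109.808  169.248] F [0.245 0.08  0.38 ] w 1.002 gf 0.0
turn shares [-0.     0.003  0.821] shift now [ 1.68  -3.367  0.384] shift after turn [ 1.253 -3.548  0.385]
```

View pics/a7.png

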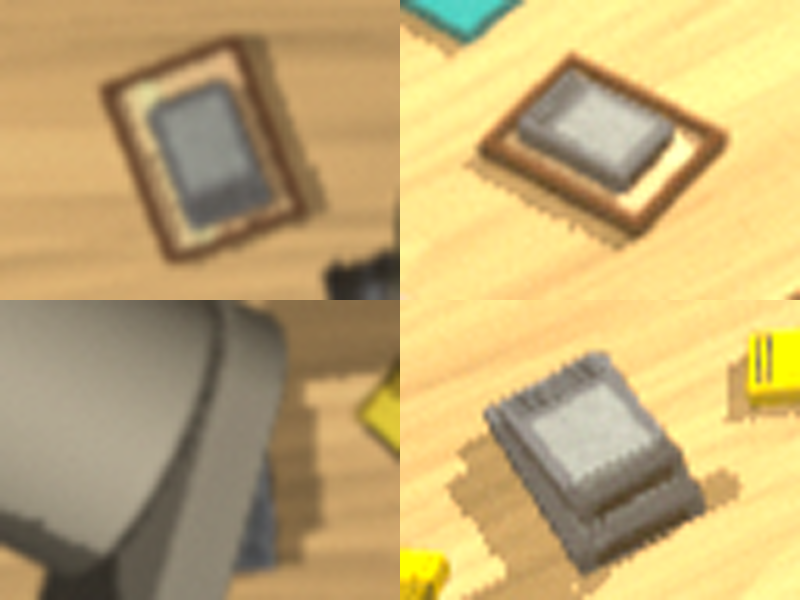

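The small cartridge lies flat and aligned inside its tray. The medium's top face is clear in the scene crop, with corners near (600,352), (487,412), (578,497) and (675,450).

```bash
python3 - <<'E'
from m import *
np.set_printoptions(precision=1,suppress=True)
def lab(n,box,k,thr):
    im=cv2.imread(f"pics/{n}{k}.png").astype(float)[box[1]:box[3],box[0]:box[2]]
    im=cv2.resize(im,None,fx=4,fy=4,interpolation=cv2.INTER_CUBIC); g=im.mean(2); sat=im.max(2)-im.min(2)
    return g,sat
def rect(n,px,z,t):
    P=plane(n,px,z)[:,:2].astype(np.float32); c,s,a=cv2.minAreaRect(P); a=a if s[0]>s[1] else a-90
    print(t,np.array(c),np.array(s),"yaw",a)
# whole grey stack outline and pale label in scene6; the label in scene4
for k in "46":
    b=(95,202,150,250); g,sat=lab("scene",b,k,0)
    for t,thr,z in (("label",95,34),):
        for thr in (95,105,115):
            m=((sat<28)&(g>thr)).astype(np.uint8)*255; m=cv2.morphologyEx(m,cv2.MORPH_OPEN,np.ones((7,7)))
            cs=cv2.findContours(m,cv2.RETR_EXTERNAL,cv2.CHAIN_APPROX_NONE)[0]
            if cs:
                c=max(cs,key=cv2.contourArea); rect("scene",(c.reshape(-1,2)+.5)/4-.5+[b[0],b[1]],34,f"label{k} thr{thr}")
S=lambda L:[((x-400+.5)/(400/72)-.5+90,(y-300+.5)/(300/54)-.5+198) for x,y in L]
P=plane("scene",S([(600,352),(487,412),(578,497),(680,447)]),34); print(P[:,:2],P.mean(0),np.linalg.norm(P-np.roll(P,-1,0),axis=1))
E
```

```text
label4 thr95 [ 426.9 -296. ] [62.  47.7] yaw 4.501241683959961
label4 thr105 [ 426.  -295.8] [55.6 41.1] yaw 4.95112419128418
label4 thr115 [ 425.8 -295.9] [52.2 38.6] yaw 5.225718975067139
label6 thr95 [ 422.3 -296.4] [52.7 47.9] yaw 5.102295398712158
label6 thr105 [ 422.7 -296.1] [49.3 41. ] yaw 4.95112419128418
label6 thr115 [ 422.6 -296.1] [46.1 38.9] yaw 3.9211790561676025
[[ 378.4 -273.2]
 [ 382.8 -331.4]
 [ 455.7 -315.8]
 [ 455.6 -266. ]] [ 418.1 -296.6   34. ] [58.3 74.5 49.8 77.6]
```

Call:
arm_command --steps '[[[1, 0, 0, 0, 0, 0, 0.82], [1, 0.23, -0.62, 0, 0, 0, 0], [1, 0.25, -0.75, 0, 0, 0, 0], [1, 0.25, -0.75, 0, 0, 0, 0], [1, 0.25, -0.75, 0.2, 0, 0, 0], [1, 0.25, -0.75, 0.4, 0, 0, 0], [1, 0, 0, 0.3, 0, 0, 0], [1, 0, 0, 0, 0, 0, 0]]]'

```text
time_s: 25.3
eef_pos: [416.7, -294.1, 123.0]
ee_rot: [-0.001, -0.045, 0.999, 0.001]
force: [0.1, 0.2, 1.0]
grip_width: 1.001
grip_force: 0.0
```

```bash
python3 go.py 416 -295.5 36 95
```

```text
t 25.3 pos [ 416.719 -294.09   123.031] F [0.141 0.25  0.984] w 1.001 gf 0.0
turn shares [ 0.015 -0.009  0.013] shift now [ 0.015 -0.031  1.741] shift after turn [ 0.017 -0.027  1.741]
```

Call:
arm_command --steps '[[[1, 0.015, -0.03, 0.5, 0, 0, 0], [1, 0, 0, 0.5, 0, 0, 0], [0.95, 0, 0, 0.4, 0, 0, 0], [0.9, 0, 0, 0.2, 0, 0, 0], [0.85, 0, 0, 0.1, 0, 0, 0], [0.8, 0, 0, 0.04, 0, 0, 0], [0.75, 0, 0, 0, 0, 0, 0], [0.72, 0, 0, 0, 0, 0, 0]]]' --squeeze 30

```text
time_s: 26.3
eef_pos: [416.1, -297.3, 37.4]
ee_rot: [0.0, -0.044, 0.999, -0.0]
force: [-0.4, -0.6, 0.2]
grip_width: 0.724
grip_force: 0.0
```

Call:
arm_command --steps '[[[0.69, 0, 0, 0, 0, 0, 0], [0.66, 0, 0, 0, 0, 0, 0], [0.63, 0, 0, 0, 0, 0, 0], [0.6, 0, 0, 0, 0, 0, 0], [0.5, 0, 0, 0, 0, 0, 0], [0.45, 0, 0, 0, 0, 0, 0], [0.45, 0, 0, 0, 0, 0, 0], [0.45, 0, 0, 0, 0, 0, 0]]]'

```text
time_s: 27.3
eef_pos: [416.0, -297.2, 37.3]
ee_rot: [0.0, -0.044, 0.999, -0.0]
force: [-1.9, 0.7, 4.9]
grip_width: 0.615
grip_force: 31.8
```

Call:
arm_command --steps '[[[0.45, 0, 0, -0.05, 0, 0, 0], [0.45, 0, 0, -0.1, 0, 0, 0], [0.45, 0, 0, -0.2, 0, 0, 0], [0.45, 0, 0, -0.4, 0, 0, 0], [0.45, 0, 0, -0.6, 0, 0, 0], [0.45, 0, 0, -0.6, 0, 0, 0], [0.45, 0, 0, -0.6, 0, 0, 0], [0.45, 0, 0, 0, 0, 0, 0]]]' --squeeze 45

```text
time_s: 28.3
eef_pos: [416.5, -297.8, 166.7]
ee_rot: [0.001, -0.044, 0.999, -0.002]
force: [0.4, -0.6, -0.7]
grip_width: 0.614
grip_force: 47.3
```

```bash
python3 - <<'E'
from h import *
im=[cv2.cvtColor(capture(n),cv2.COLOR_RGB2BGR) for n in("top","scene")]
for n,i in zip(("top","scene"),im): cv2.imwrite(f"pics/{n}7.png",i)
f=lambda a:cv2.resize(np.clip(a.astype(float)*1.6,0,255).astype(np.uint8),(400,480),interpolation=cv2.INTER_CUBIC)
cv2.imwrite("pics/a8.png",np.hstack([f(im[0][180:264,330:400]),f(im[1][150:252,85:170])]))
E
python3 go.py 627 222.5 160 63.4
```

```text
t 28.4 pos [ 415.687 -296.921  164.079] F [ 0.599  0.437 -2.073] w 0.614 gf 47.3
turn shares [ 0.002 -0.003  3.683] shift now [-5.124  9.976  0.084] shift after turn [ 0.873 11.181  0.082]
```

View pics/a8.png

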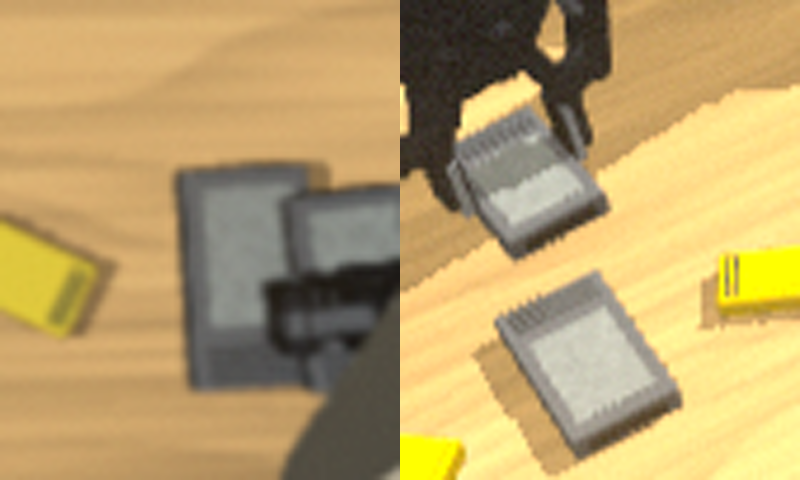

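The medium is held centred (scene crop (530,185)). The large one is alone on the shelf, with top-face corners in the scene crop near (600,272), (497,318), (580,440) and (680,388).

Call:
arm_command --steps '[[[0.45, 0, 0, 0, 0, 0, 0.92], [0.45, 0, 0, 0, 0, 0, 0.92], [0.45, 0, 0, 0, 0, 0, 0.92], [0.45, 0, 0, 0, 0, 0, 0.92], [0.45, 0.04, 0.35, 0, 0, 0, 0], [0.45, 0.06, 0.7, 0, 0, 0, 0], [0.45, 0.06, 0.75, 0, 0, 0, 0], [0.45, 0.06, 0.75, 0, 0, 0, 0]]]'

```text
time_s: 29.4
eef_pos: [463.3, -175.9, 163.8]
ee_rot: [-0.001, 0.228, 0.974, 0.0]
force: [1.0, -0.1, -0.5]
grip_width: 0.614
grip_force: 47.3
```

Call:
arm_command --steps '[[[0.45, 0.06, 0.75, 0, 0, 0, 0], [0.45, 0.06, 0.75, 0, 0, 0, 0], [0.45, 0.06, 0.75, 0, 0, 0, 0], [0.45, 0.06, 0.75, 0, 0, 0, 0], [0.45, 0.06, 0.75, 0, 0, 0, 0], [0.45, 0.06, 0.75, 0, 0, 0, 0], [0.45, 0.06, 0.75, 0, 0, 0, 0], [0.45, 0.06, 0.75, 0, 0, 0, 0]]]'

```text
time_s: 30.4
eef_pos: [575.4, 103.2, 163.7]
ee_rot: [-0.001, 0.228, 0.974, -0.0]
force: [0.6, -0.2, -0.7]
grip_width: 0.613
grip_force: 47.3
```

Call:
arm_command --steps '[[[0.45, 0.06, 0.75, 0, 0, 0, 0], [0.45, 0.06, 0.75, 0, 0, 0, 0], [0.45, 0.04, 0.6, 0, 0, 0, 0], [0.45, 0.02, 0.4, 0, 0, 0, 0], [0.45, 0, 0, 0.3, 0, 0, 0], [0.45, 0, 0, 0.5, 0, 0, 0], [0.45, 0, 0, 0.5, 0, 0, 0], [0.45, 0, 0, 0, 0, 0, 0]]]'

```text
time_s: 31.4
eef_pos: [621.9, 215.9, 96.5]
ee_rot: [-0.003, 0.229, 0.973, -0.001]
force: [-0.2, -1.0, -1.6]
grip_width: 0.615
grip_force: 47.5
```

```bash
python3 go.py 627 222.5 23.3 63.4
```

```text
t 31.4 pos [621.872 215.945  96.459] F [-0.196 -0.988 -1.599] w 0.615 gf 47.5
turn shares [-0.023 -0.032  0.008] shift now [-0.04   0.168  1.462] shift after turn [-0.033  0.163  1.463]
```

Call:
arm_command --steps '[[[0.45, -0.03, 0.16, 0.3, 0, 0, 0], [0.45, 0, 0, 0.5, 0, 0, 0], [0.45, 0, 0, 0.25, 0, 0, 0], [0.45, 0, 0, 0, 0, 0, 0]]]'

```text
time_s: 31.9
eef_pos: [628.5, 223.2, 46.3]
ee_rot: [-0.001, 0.23, 0.973, -0.0]
force: [0.1, 0.3, 0.0]
grip_width: 0.616
grip_force: 47.5
```

```bash
python3 go.py 627 222.5 23.3 63.4;python3 - <<'E'
from h import *
im=[cv2.cvtColor(capture(n),cv2.COLOR_RGB2BGR) for n in("top","scene")]
f=lambda a:cv2.resize(np.clip(a.astype(float)*1.5,0,255).astype(np.uint8),(400,400),interpolation=cv2.INTER_CUBIC)
cv2.imwrite("pics/a9.png",np.hstack([f(im[0][125:195,153:223]),f(im[1][150:220,290:360])]))
E
```

```text
t 31.9 pos [628.454 223.159  46.302] F [0.062 0.301 0.04 ] w 0.616 gf 47.5
turn shares [-0.005 -0.006  0.004] shift now [ 0.02  -0.024  0.46 ] shift after turn [ 0.02  -0.025  0.46 ]
```

View pics/a9.png

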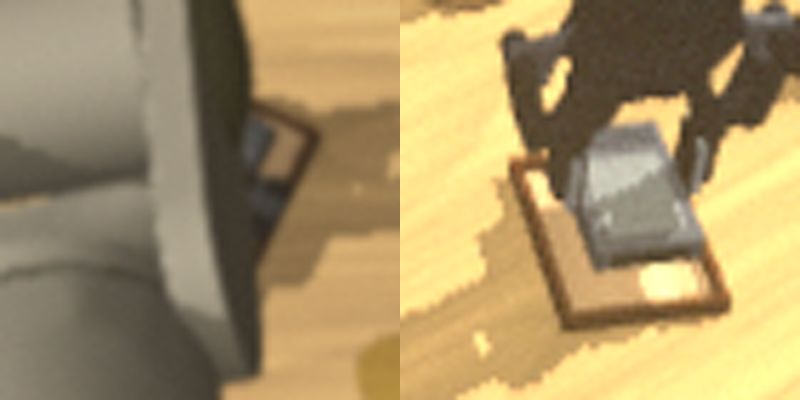

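The medium is aligned over its tray and ~23 mm up (scene crop (640,195)); the tray margins look fine. Lowering it.

Call:
arm_command --steps '[[[0.45, 0, 0, 0.2, 0, 0, 0], [0.45, 0, 0, 0.14, 0, 0, 0], [0.45, 0, 0, 0.06, 0, 0, 0], [0.45, 0, 0, 0.02, 0, 0, 0], [0.45, 0, 0, 0.02, 0, 0, 0], [0.45, 0, 0, 0, 0, 0, 0], [0.45, 0, 0, 0, 0, 0, 0]]]'

```text
time_s: 32.88
eef_pos: [628.7, 223.1, 25.1]
ee_rot: [0.0, 0.23, 0.973, 0.0]
force: [-0.5, 0.2, -0.9]
grip_width: 0.617
grip_force: 47.5
```

Call:
arm_command --steps '[[[0.45, 0, 0, 0.02, 0, 0, 0], [0.45, 0, 0, 0, 0, 0, 0], [0.45, 0, 0, 0, 0, 0, 0]]]'

```text
time_s: 33.25
eef_pos: [628.7, 223.1, 23.9]
ee_rot: [0.0, 0.23, 0.973, -0.0]
force: [0.3, 1.0, -0.7]
grip_width: 0.614
grip_force: 47.5
```

Call:
arm_command --steps '[[[0.45, 0, 0, 0.015, 0, 0, 0], [0.45, 0, 0, 0, 0, 0, 0], [0.45, 0, 0, 0, 0, 0, 0]]]'

```text
time_s: 33.62
eef_pos: [628.8, 223.2, 23.5]
ee_rot: [0.0, 0.23, 0.973, 0.0]
force: [-1.7, -0.8, 3.9]
grip_width: 0.616
grip_force: 47.9
```

Call:
arm_command --steps '[[[0.64, 0, 0, 0, 0, 0, 0], [0.67, 0, 0, 0, 0, 0, 0], [0.74, 0, 0, 0, 0, 0, 0], [0.74, 0, 0, -0.1, 0, 0, 0], [0.8, 0, 0, -0.4, 0, 0, 0], [1, 0, 0, -0.8, 0, 0, 0], [1, 0, 0, -0.8, 0, 0, 0], [1, 0, 0, -0.8, 0, 0, 0]]]'

```text
time_s: 34.62
eef_pos: [628.7, 223.1, 171.3]
ee_rot: [0.001, 0.23, 0.973, 0.0]
force: [0.1, 0.3, 0.8]
grip_width: 0.998
grip_force: 0.0
```

Call:
arm_command --steps '[[[1, -0.06, -0.7, 0, 0, 0, 0], [1, -0.06, -0.75, 0, 0, 0, 0], [1, -0.06, -0.75, 0, 0, 0, 0], [1, -0.06, -0.75, 0, 0, 0, 0], [1, -0.06, -0.75, 0, 0, 0, 0], [1, -0.06, -0.75, 0, 0, 0, 0], [1, -0.06, -0.75, 0, 0, 0, 0], [1, 0, 0, 0, 0, 0, 0]]]'

```text
time_s: 35.62
eef_pos: [530.9, -20.6, 169.8]
ee_rot: [0.001, 0.231, 0.973, -0.0]
force: [0.3, 0.7, 0.6]
grip_width: 1.002
grip_force: 0.0
```

```bash
python3 - <<'E'
from places import *
im=[cv2.cvtColor(capture(n),cv2.COLOR_RGB2BGR) for n in("top","scene")]
for n,i in zip(("top","scene"),im): cv2.imwrite(f"pics/{n}8.png",i)
f=lambda a:cv2.resize(np.clip(a.astype(float)*1.6,0,255).astype(np.uint8),(400,300),interpolation=cv2.INTER_CUBIC)
cv2.imwrite("pics/a10.png",np.vstack([np.hstack([f(im[0][132:186,152:224]),f(im[1][164:218,291:363])]),np.hstack([f(im[0][204:252,342:406]),f(im[1][198:252,90:162])])]))
# large cartridge: grey, low saturation against the wood
for n,b in {"top":(350,198,404,258),"scene":(92,198,156,256)}.items():
    c=im[0 if n=="top" else 1][b[1]:b[3],b[0]:b[2]].astype(float); c=cv2.resize(c,None,fx=4,fy=4,interpolation=cv2.INTER_CUBIC)
    m=((c[...,0]/(c[...,2]+1)>.78)).astype(np.uint8)*255; m=cv2.morphologyEx(m,cv2.MORPH_OPEN,np.ones((7,7)))
    k=max(cv2.findContours(m,cv2.RETR_EXTERNAL,cv2.CHAIN_APPROX_NONE)[0],key=cv2.contourArea); p=(k.reshape(-1,2)+.5)/4-.5+[b[0],b[1]]
    for z in (18,0):
        P=plane(n,p,z)[:,:2].astype(np.float32); print(n,z,cv2.minAreaRect(P))
S=lambda L:[((x-400+.5)/(400/85)-.5+85,(y+.5)/(480/102)-.5+150) for x,y in L]
P=plane("scene",S([(600,272),(497,318),(580,440),(680,388)]),18); print(P[:,:2],P.mean(0),np.linalg.norm(P-np.roll(P,-1,0),axis=1))
E
python3 go.py 417 -297 150 91.5
```

```text
top 18 ((415.6634521484375, -297.24200439453125), (107.17607879638672, 64.34331512451172), 1.5845685005187988)
top 0 ((414.6759948730469, -303.32550048828125), (109.13996124267578, 65.52232360839844), 1.584594488143921)
scene 18 ((420.09503173828125, -299.53985595703125), (108.60682678222656, 62.854942321777344), 1.4332984685897827)
scene 0 ((403.6341552734375, -297.54705810546875), (110.99076843261719, 64.23456573486328), 1.4333722591400146)
[[ 366.6 -268.2]
 [ 365.2 -329.5]
 [ 473.6 -324.1]
 [ 472.3 -265.7]] [ 419.4 -296.9   18. ] [ 61.4 108.6  58.4 105.7]
t 35.725 pos [531.458 -18.734 169.341] F [ 1.39   0.028 -0.218] w 0.998 gf 0.0
turn shares [ 0.001  0.012 -3.271] shift now [-0.445 -6.001  0.384] shift after turn [ 2.434 -5.503  0.387]
```

View pics/a10.png

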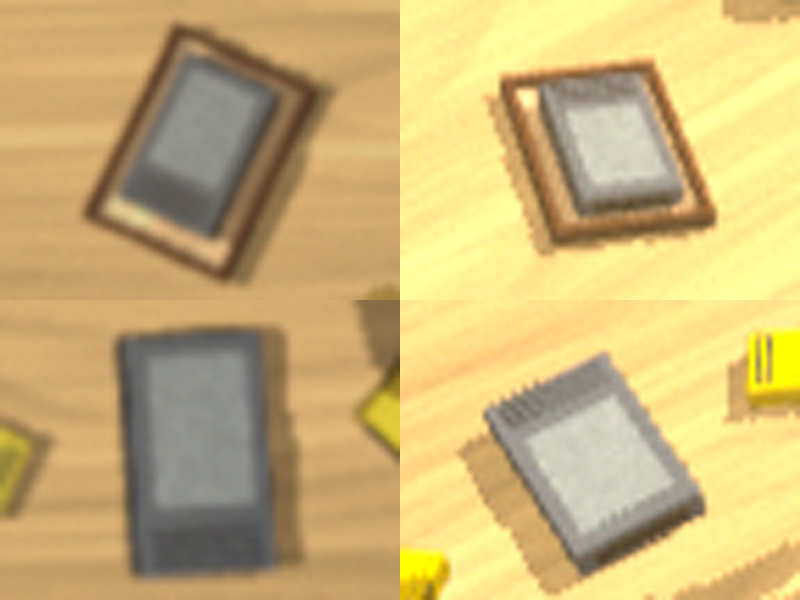

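The medium lies flat and aligned in its tray. The large one is at (417,-297), yaw 1.5°.

Call:
arm_command --steps '[[[1, 0, 0, 0, 0, 0, -0.82], [1, 0, 0, 0, 0, 0, -0.82], [1, 0, 0, 0, 0, 0, -0.82], [1, 0, 0, 0, 0, 0, -0.81], [1, 0.3, -0.68, 0, 0, 0, 0], [1, 0.3, -0.68, 0, 0, 0, 0], [1, 0.3, -0.68, 0, 0, 0, 0], [1, 0.3, -0.68, 0, 0, 0, 0]]]'

```text
time_s: 36.72
eef_pos: [475.0, -156.5, 168.8]
ee_rot: [0.0, -0.014, 1.0, -0.0]
force: [0.7, -0.3, 0.2]
grip_width: 0.998
grip_force: 0.0
```

Call:
arm_command --steps '[[[1, 0.3, -0.68, 0, 0, 0, 0], [1, 0.3, -0.68, 0, 0, 0, 0], [1, 0.3, -0.68, 0.2, 0, 0, 0], [1, 0.33, -0.68, 0.4, 0, 0, 0], [1, 0, 0, 0.6, 0, 0, 0], [1, 0, 0, 0.3, 0, 0, 0], [1, 0, 0, 0, 0, 0, 0]]]'

```text
time_s: 37.6
eef_pos: [417.3, -293.1, 92.9]
ee_rot: [-0.0, -0.014, 1.0, 0.0]
force: [-0.6, -0.2, 0.0]
grip_width: 1.004
grip_force: 0.0
```

```bash
python3 go.py 417 -297 16 91.5
```

```text
t 37.6 pos [ 417.329 -293.132   92.932] F [-0.647 -0.162  0.035] w 1.004 gf 0.0
turn shares [ 0.007 -0.005  0.012] shift now [ 0.008 -0.079  1.539] shift after turn [ 0.009 -0.077  1.539]
```

Call:
arm_command --steps '[[[1, 0.01, -0.075, 0.3, 0, 0, 0], [0.97, 0, 0, 0.5, 0, 0, 0], [0.95, 0, 0, 0.35, 0, 0, 0], [0.95, 0, 0, 0.2, 0, 0, 0], [0.95, 0, 0, 0.1, 0, 0, 0], [0.9, 0, 0, 0.06, 0, 0, 0], [0.87, 0, 0, 0, 0, 0, 0], [0.84, 0, 0, 0, 0, 0, 0]]]' --squeeze 35

```text
time_s: 38.6
eef_pos: [416.7, -297.9, 18.1]
ee_rot: [0.0, -0.013, 1.0, -0.0]
force: [0.3, -0.1, -0.2]
grip_width: 0.839
grip_force: 0.0
```

Call:
arm_command --steps '[[[0.81, 0, 0, 0, 0, 0, 0], [0.78, 0, 0, 0, 0, 0, 0], [0.75, 0, 0, 0, 0, 0, 0], [0.72, 0, 0, 0, 0, 0, 0], [0.65, 0, 0, 0, 0, 0, 0], [0.6, 0, 0, 0, 0, 0, 0], [0.55, 0, 0, 0, 0, 0, 0], [0.55, 0, 0, 0, 0, 0, 0]]]'

```text
time_s: 39.6
eef_pos: [416.7, -297.9, 18.2]
ee_rot: [0.0, -0.013, 1.0, -0.0]
force: [-2.0, -0.2, 4.9]
grip_width: 0.736
grip_force: 38.2
```

Call:
arm_command --steps '[[[0.55, 0, 0, 0, 0, 0, 0], [0.55, 0, 0, -0.05, 0, 0, 0], [0.55, 0, 0, -0.1, 0, 0, 0], [0.55, 0, 0, -0.3, 0, 0, 0], [0.55, 0, 0, -0.5, 0, 0, 0], [0.55, 0, 0, -0.5, 0, 0, 0], [0.55, 0, 0, -0.5, 0, 0, 0], [0.55, 0, 0, 0, 0, 0, 0]]]' --squeeze 60

```text
time_s: 40.6
eef_pos: [417.2, -298.3, 117.3]
ee_rot: [0.001, -0.013, 1.0, -0.002]
force: [0.4, -0.2, -1.4]
grip_width: 0.725
grip_force: 65.6
```

```bash
python3 go.py 638.5 -265 22.2 87.4
```

```text
t 40.6 pos [ 417.162 -298.336  117.306] F [ 0.369 -0.244 -1.368] w 0.725 gf 65.6
turn shares [-0.021  0.019  0.481] shift now [-4.438  0.554  1.912] shift after turn [-4.392  0.867  1.902]
```

Call:
arm_command --steps '[[[0.55, 0, 0, 0, 0, 0, 0.48], [0.55, -0.4, 0.1, 0, 0, 0, 0], [0.55, -0.65, 0.12, 0, 0, 0, 0], [0.55, -0.7, 0.14, 0, 0, 0, 0], [0.55, -0.7, 0.14, 0, 0, 0, 0], [0.55, -0.7, 0.14, 0, 0, 0, 0], [0.55, -0.7, 0.13, 0, 0, 0, 0], [0.55, -0.54, 0.1, 0, 0, 0, 0]]]'

```text
time_s: 41.6
eef_pos: [638.6, -263.5, 113.8]
ee_rot: [-0.001, 0.022, 1.0, 0.0]
force: [0.6, -0.2, -1.7]
grip_width: 0.726
grip_force: 65.6
```

Call:
arm_command --steps '[[[0.55, 0, 0, 0.3, 0, 0, 0], [0.55, 0, 0, 0.5, 0, 0, 0], [0.55, 0, 0, 0.4, 0, 0, 0], [0.55, 0, 0, 0.2, 0, 0, 0], [0.55, 0, 0, 0, 0, 0, 0]]]'

```text
time_s: 42.22
eef_pos: [637.4, -264.2, 44.6]
ee_rot: [-0.0, 0.023, 1.0, 0.0]
force: [0.2, 0.1, 0.3]
grip_width: 0.73
grip_force: 65.6
```

```bash
python3 go.py 638.5 -265 22.2 87.4;python3 - <<'E'
from h import *
im=[cv2.cvtColor(capture(n),cv2.COLOR_RGB2BGR) for n in("top","scene")]
f=lambda a:cv2.resize(np.clip(a.astype(float)*1.5,0,255).astype(np.uint8),(400,400),interpolation=cv2.INTER_CUBIC)
cv2.imwrite("pics/a11.png",np.hstack([f(im[0][110:190,320:400]),f(im[1][220:320,125:225])]))
E
```

```text
t 42.225 pos [ 637.366 -264.176   44.588] F [0.196 0.145 0.346] w 0.73 gf 65.6
turn shares [ 0.004 -0.007 -0.001] shift now [-0.024 -0.016  0.448] shift after turn [-0.023 -0.015  0.448]
```

View pics/a11.png

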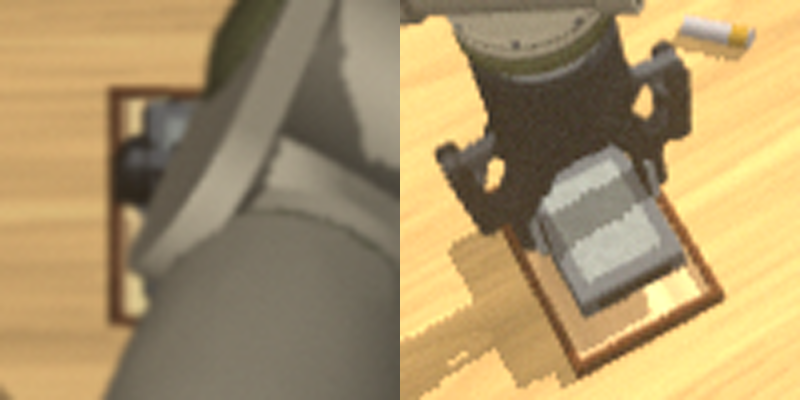

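The large cartridge is above its tray and aligned (scene crop (610,235)). Lowering it.

Call:
arm_command --steps '[[[0.55, -0.02, -0.01, 0.2, 0, 0, 0], [0.55, 0, 0, 0.14, 0, 0, 0], [0.55, 0, 0, 0.05, 0, 0, 0], [0.55, 0, 0, 0.02, 0, 0, 0], [0.55, 0, 0, 0.02, 0, 0, 0], [0.55, 0, 0, 0, 0, 0, 0], [0.55, 0, 0, 0, 0, 0, 0]]]'

```text
time_s: 43.2
eef_pos: [638.8, -264.8, 23.8]
ee_rot: [0.0, 0.023, 1.0, -0.0]
force: [-0.7, 0.6, -1.6]
grip_width: 0.729
grip_force: 65.6
```

Call:
arm_command --steps '[[[0.55, 0, 0, 0.015, 0, 0, 0], [0.55, 0, 0, 0, 0, 0, 0], [0.55, 0, 0, 0, 0, 0, 0]]]'

```text
time_s: 43.58
eef_pos: [638.8, -264.7, 22.9]
ee_rot: [-0.0, 0.023, 1.0, -0.0]
force: [-0.1, 0.8, -0.8]
grip_width: 0.728
grip_force: 65.6
```

Call:
arm_command --steps '[[[0.55, 0, 0, 0.015, 0, 0, 0], [0.55, 0, 0, 0, 0, 0, 0], [0.55, 0, 0, 0, 0, 0, 0]]]'

```text
time_s: 43.95
eef_pos: [638.8, -264.8, 22.5]
ee_rot: [0.0, 0.023, 1.0, -0.0]
force: [-1.9, 0.9, 2.8]
grip_width: 0.726
grip_force: 66.0
```

Call:
arm_command --steps '[[[0.75, 0, 0, 0, 0, 0, 0], [0.78, 0, 0, 0, 0, 0, 0], [0.85, 0, 0, 0, 0, 0, 0], [0.88, 0, 0, -0.1, 0, 0, 0], [1, 0, 0, -0.4, 0, 0, 0], [1, 0, 0, -0.8, 0, 0, 0], [1, 0, 0, -0.8, 0, 0, 0], [1, 0, 0, -0.8, 0, 0, 0]]]'

```text
time_s: 44.95
eef_pos: [638.8, -264.8, 170.4]
ee_rot: [0.001, 0.023, 1.0, -0.0]
force: [-0.3, 0.3, 0.7]
grip_width: 1.002
grip_force: 0.0
```

Call:
arm_command --steps '[[[1, 0.6, 0.3, 0, 0, 0, 0], [1, 0.7, 0.3, 0, 0, 0, 0], [1, 0.7, 0.3, 0, 0, 0, 0], [1, 0.7, 0.3, 0, 0, 0, 0], [1, 0.7, 0.3, 0, 0, 0, 0], [1, 0, 0, 0, 0, 0, 0], [1, 0, 0, 0, 0, 0, 0]]]'

```text
time_s: 45.82
eef_pos: [473.1, -182.7, 168.4]
ee_rot: [0.001, 0.023, 1.0, -0.001]
force: [-0.0, -0.2, 0.1]
grip_width: 1.001
grip_force: 0.0
```

```bash
python3 - <<'E'
from h import *
im=[cv2.cvtColor(capture(n),cv2.COLOR_RGB2BGR) for n in("top","scene")]
f=lambda a,w,h:cv2.resize(np.clip(a.astype(float)*1.5,0,255).astype(np.uint8),(w,h),interpolation=cv2.INTER_CUBIC)
t,s=im
cv2.imwrite("pics/a12.png",np.vstack([np.hstack([f(t[115:190,320:395],300,300),f(s[240:320,135:215],300,300)]),f(s[120:300,130:390],600,300*600//600)]))
E
python3 go.py 460 -180 150 90
```

```text
t 45.925 pos [ 473.094 -182.638  167.695] F [-0.301 -1.152  0.009] w 1.003 gf 0.0
turn shares [-0.005  0.007 -0.302] shift now [0.264 0.041 0.354] shift after turn [0.262 0.053 0.354]
```

View pics/a12.png

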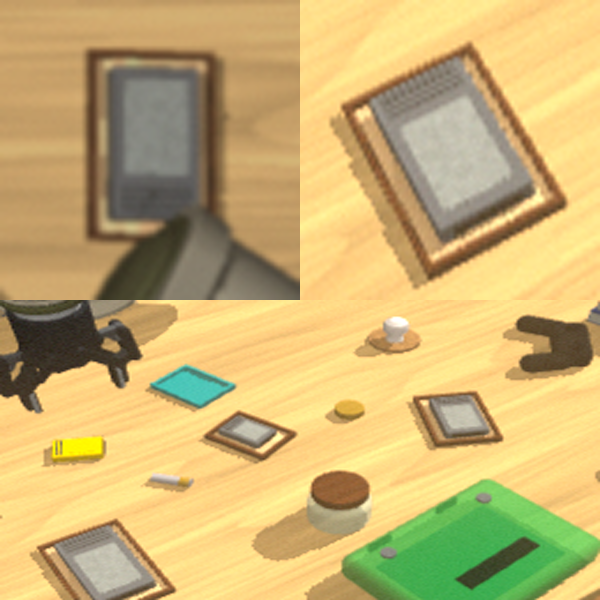

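All three cartridges lie flat and aligned in their trays. The mushroom stands on the coaster (395,330), and the jar and grip are unmoved. Handing in.

```bash
python3 -c "from rig import *; print(finish_job())"
```

```text
the job is handed in; nothing more can be done
None
```

The job is handed in at about 46 s of the 128 s: the mushroom stands upright in the middle of the coaster, and the small, medium and large cartridges lie flat, label up and lined up in their own trays, with the jar and grip not touched.

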